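Hold the flock dispenser's bayonet cap at half turn

TASK

Fit the red bayonet cap with the black grip fin to the yellow flock dispenser: lower it fully home with its two lugs through the two slots of the grey collar, then twist it clockwise (seen from above) to the green half-way marks, half the turn to the lock click at the red marks. A spring inside turns the cap back if it is let go, so the program finishes while the gripper still holds the cap motionless at half turn, never having turned it on to the click. Leave the other things on the counter where they are.

Things in the scene. Friction and masses are not known exactly. Their poses are not given: they have to be found in the camera images.
- cap: loose red cap, 60 to 130 g, standing upright on the counter. Origin: centre of its underside; z up its axis. Plug 48 mm across, 15 mm tall; above it a flange 72 mm across, from 15 to 19 mm; on that a black grip fin. Lugs on +x and -x, white strips on the flange above them. A half turn about z leaves it the same; either lug fits either slot
- fin (a point): grip point in the black fin, on the cap's axis 42 mm above its underside. The fin is 44 mm long (along the cap's x), 14 mm thick (along y), from 19 to 57 mm above the underside
- lug (a point): tip of one of the two lugs, 32.5 mm from the cap's axis on its +x (the other is on -x), 3 mm above the underside. Each lug sticks out of the plug's foot, 11 mm wide, from 0 to 6 mm above the underside
- dispenser: yellow round dispenser fixed to the counter, 98 mm tall, 94 mm across, on a black foot 120 mm across. Origin: centre of its underside; z up; slots along its own +x and -x; dark outlet low on its -x side. White marks on the collar: slots (cap turn 0); green: 45 degrees clockwise; red: 90 degrees clockwise (lock click). Cap fully home: its origin 83 mm above this origin, same axis
- socket (a point): centre of the grey collar's top face, on the dispenser's axis, 98 mm above the counter; axes parallel to dispenser. Round hole 54 mm across; roof 6 mm thick, below it a channel 72 mm across and 12 mm deep. Cap home: flange rests on this face, lugs 3 mm below the roof. From the slots the cap turns only clockwise; a stop blocks the other way
- slot (a point): middle of one of the two slots in the collar's roof, 31.5 mm from the axis on the dispenser's +x (the other is on -x), at the top face. Each slot is 17 mm wide and reaches 36 mm from the axis
- half_mark (a point): one of the two green half-way marks, on the collar's top 42 mm from the axis; its x axis points outward; the cap's x axis (lug line) lies along it, either way round, at half turn
- shutter (a joint): sprung ring in the channel that the lugs push round, rad, clockwise positive, rests at 0; the cap begins to push it after 7 degrees or so of turn, so it reads about 0.66 with the cap at half turn (45 degrees). Return torque 0.036 N m at 0, 0.115 N m at half turn
- plunger (a joint): lock plunger in the channel, m pressed down, rests at 0; a lug starts to press it when the cap has turned about 88 degrees: more than 0.001 is the click
- pot: bystander: small paint pot with a blue lid, 32 mm across, 34 mm tall, standing midway between the two work spots; origin: under its middle
- blue_cap: bystander: plain blue stopper, 52 mm across, 24 mm tall, no lugs and no fin, not part of the job; origin: under its middle
- jar_green: bystander: clear jar with white lid and green band, 52 mm across, 75 mm tall; origin: under its middle
- jar_sand: bystander: clear jar with white lid and sand-coloured band, 52 mm across, 75 mm tall; origin: under its middle
- kit_box: bystander: flat blue carton 55 x 160 x 35 mm; origin: under its middle
- toy_train: bystander: wooden toy engine in blue, red, yellow and green, 130 x 66 x 91 mm; origin: under its middle
- brush: bystander: small brush lying flat, 170 mm long; origin: on its underside
Things that resemble listed ones, but are neither listed nor needed, are in the scene too. There is more than one size of the cap; the one meant has the size given above.

How it is judged:
By the outcome, as a careful person would: the job done as asked, in the order asked, and still so for the second after the job is handed in, while the arm keeps its last pose, push and grip.
It also fails if it takes over 40 s, if anything falls off the work surface, if the arm or the gripper's body presses on something with over 40 N, if the wrist force passes 120 N, or if a joint passes its speed limit or range.

ROBOT

A 7-joint arm with a two-finger parallel gripper is mounted at the origin on the work surface. World frame = base frame: x ahead of the robot, y to its left, z up, the work surface at z = 0. Lengths are in m, angles in rad, forces in N, time in s.
With the tool pointing down it reaches from about 0.425 to 0.875 m from the base axis. Payload 8.4 kg.
Tool frame: the origin (TCP) lies at the very end of the fingers, on their centre line; the grasp point (between the pads) lies 19 mm behind it; z points along the fingers, y is the line along which they close (so a half turn about z gives the same grasp; the last joint's range is limited). The gripper opens to 85 mm and grips with 20 to 120 N. Pads are 22 mm wide; open, the fingers measure 114 mm over their backs; the gripper's body (76 mm by 85 mm) begins 54 mm behind the grasp point. The pads swing forward as they close: fully open they stand 13 mm farther back than shut.
Start: joints at [-1.298, 0.333, 0.04, 1.465, -0.013, 1.343, -0.059], TCP at [0.236, 0.606, 0.231] pointing down, gripper open.
Joint ranges: [-2.58, 2.58], [-0.38, 2.09], [-1.3, 1.39], [0.25, 2.4], [-1.5, 4.64], [0.08, 2.09], [-2.65, 2.65]. Speed limits (rad/s): [2.22, 2.22, 2.79, 2.79, 3.14, 3.14, 3.14].

INTERFACE

Orientations are given as [roll, pitch, yaw] about the fixed x, y, z axes, in that order (R = Rz(yaw) Ry(pitch) Rx(roll)).
In Python, from bench import sensors, viewer, job_done gives the robot as it stands.
- The arm moves only by the shell command python3 -m crank 'ROWS' [FORCE]. ROWS is JSON, a list of rows, each an object of numbers: "tx", "ty", "tz": the shift along the tool's x, y, z in units of 25 mm (1.0 is 25 mm); "ax", "ay", "az": the turn, a rotation vector about the tool's x, y, z in units of 0.12 rad (1.0 is 0.12 rad); "fingers": the opening, from 0 (shut) to 1 (fully open). A call has exactly 8 rows; each row shifts and turns the commanded pose from where the row before left it, along the tool's axes as they then stand; what a row does not reach is not made up. A row lasts 1/10 s, in which the tool goes at most 50 mm and 8.59 degrees, less where a joint would pass 70% of its speed; a pose out of reach is approached as far as the arm can. A call with a number of a shift or a turn outside -1 to 1 is refused whole. A call with a gripper value outside its range is refused whole. The fingers move at their own pace and stop on an object; FORCE is the grip in N (left out, the last holds). Time passes only in rows, so rows that do not move let the fingers close, or fill a call up. It gives the time, the measured TCP pose, the force, the opening and the grip force at its end, in the units of the state.
- sensors.sense(): the state, without advancing time (a new reading comes with each control period).
- viewer.read_camera(name): name is "scene" or "top" or "wrist"; returns a dict with "img" (384x512x3 uint8, red, green, blue), "mtx" (3x3 intrinsics, pixels), "xyz" and "rotation" of the camera in the world; the wrist camera has in their place "hand_eye" (4x4, takes a point from camera to tool coordinates, whose origin is the TCP and whose axes are the flange's). Camera axes: x right, y down, z forward; pixel columns grow to the right and rows downward; lengths in m; the calibration is good to about 2 mm. A picture is of the moment at which its call begins: read the wrist's pose just before it. There is no depth.
- job_done(): hands the job in; it is judged then, once.
The state is a dict: "time_s": time; "qpos": joint angles; "qvel": joint speeds; "joint_torque": joint torques, N m; "eef_pos": TCP position; "tcp_rot": TCP orientation; "force": force on the tool from outside, world axes, zero at the start; "ft_torque": the same for the moment, N m; "grip_width": opening from 0.0 (shut) to 1.0 (fully open); "grasp_force": force on a finger pad.
Only numpy, scipy, OpenCV 4.12 (cv2) and the standard library are available. Lean on these libraries where they do the work, as an engineer would, in place of code of your own. Each camera call takes 0.05 s, during which the arm holds its last target. There are 200 camera calls.

## Working session

There is one attempt and no reset: what is moved stays moved. The work goes in short steps, Python scripts to look and compute and a shell command to move; the robot and the scene stay as the last step left them, time stands still between calls to the robot, and variables do not carry over. Pictures are saved under pics/ and viewed, at most 10 in all, crops included, and the job is handed in when it is done.

```bash
ls; mkdir -p pics
python3 - <<'E'
from bench import sensors, viewer
import cv2,numpy as np
s=sensors.sense();print({k:np.round(v,3).tolist() for k,v in s.items()})
for n in("scene","top"):
    c=viewer.read_camera(n);cv2.imwrite(f"pics/{n}0.png",c["img"][:,:,::-1]);print(n,c["mtx"],c["xyz"],c["rotation"])
c=viewer.read_camera("wrist");print(c["hand_eye"],c["mtx"])
E
```

```text
pics
{'time_s': 0.0, 'qpos': [-1.298, 0.334, 0.04, 1.466, -0.013, 1.343, -0.058], 'qvel': [0.0, -0.001, 0.001, 0.0, -0.001, 0.001, 0.001], 'joint_torque': [-0.001, -65.856, 1.365, -40.555, 0.017, 0.013, 0.0], 'eef_pos': [0.236, 0.605, 0.23], 'tcp_rot': [-3.14, 0.0, 2.77], 'force': [0.478, 0.639, -0.489], 'ft_torque': [-0.043, -0.01, -0.024], 'grasp_force': 0.0, 'grip_width': 1.001}
scene [[463.03381823   0.         249.09225475]
 [  0.         463.03381823 192.9959414 ]
 [  0.           0.           1.        ]] [1.26178257 1.1519507  0.9978349 ] [-2.17464457 -0.01968151  2.63702606]
top [[369.35985398   0.         253.6667859 ]
 [  0.         369.35985398 192.73095731]
 [  0.           0.           1.        ]] [0.44617228 0.00815445 1.10472847] [-3.01905602 -0.01625358 -1.5890396 ]
[[ 1.38348286e-03 -9.61933831e-01 -2.73278963e-01  7.00085389e-02]
 [ 9.99999041e-01  1.31433114e-03  4.36118257e-04 -9.03858612e-04]
 [-6.03378553e-05 -2.73279304e-01  9.61934727e-01 -1.41963725e-01]
 [ 0.00000000e+00  0.00000000e+00  0.00000000e+00  1.00000000e+00]] [[334.28558353   0.         250.61783479]
 [  0.         334.28558353 190.15971117]
 [  0.           0.           1.        ]]
```

View pics/top0.png

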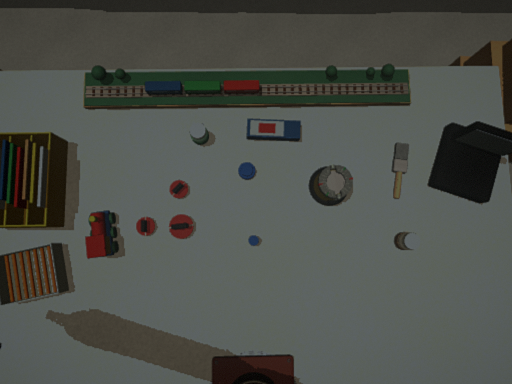

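View pics/scene0.png

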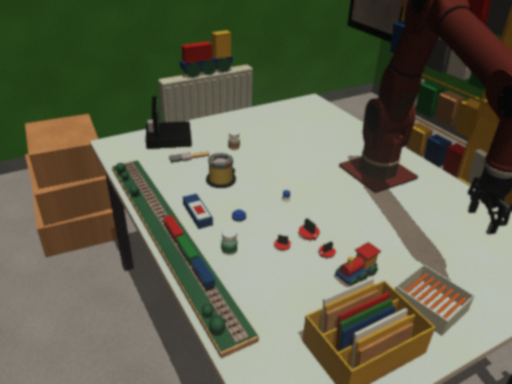

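The top view shows three red caps, at about (181,227), (179,189) and (146,226), and the dispenser at about (332,184). The pot is at (254,240). Next I'll measure the cap sizes and enlarge that area.

```bash
cat > h.py <<'E'
import numpy as np,cv2
from scipy.spatial.transform import Rotation as R
from bench import sensors,viewer
def cam(n):
    s=sensors.sense(); c=viewer.read_camera(n)
    if n=="wrist":
        M=np.eye(4);M[:3,:3]=R.from_euler('xyz',s["tcp_rot"]).as_matrix();M[:3,3]=s["eef_pos"]
        M=M@c["hand_eye"];c["o"]=M[:3,3];c["R"]=M[:3,:3]
    else: c["o"]=np.array(c["xyz"]);c["R"]=R.from_euler('xyz',c["rotation"]).as_matrix()
    return c
def ray(c,uv,z):
    uv=np.atleast_2d(uv).astype(float)
    d=(c["R"]@np.linalg.inv(c["mtx"])@np.c_[uv,np.ones(len(uv))].T).T
    return c["o"]+d*((z-c["o"][2])/d[:,2])[:,None]
def proj(c,P):
    q=c["mtx"]@c["R"].T@(np.atleast_2d(P)-c["o"]).T
    return (q[:2]/q[2]).T
def redmask(img):
    h=cv2.cvtColor(img,cv2.COLOR_RGB2HSV)
    return (((h[...,0]<10)|(h[...,0]>170))&(h[...,1]>120)&(h[...,2]>60)).astype(np.uint8)
E
python3 - <<'E'
from h import *
c=cam("top");m=redmask(c["img"])
cs,_=cv2.findContours(m,cv2.RETR_EXTERNAL,cv2.CHAIN_APPROX_NONE)
for k in cs:
    if cv2.contourArea(k)<60: continue
    (u,v),r=cv2.minEnclosingCircle(k)
    if not(130<u<200 and 170<v<250): continue
    e=cv2.fitEllipse(k);p=ray(c,e[0],.019)[0]
    print(np.round(e[0],1),np.round(e[1],1),"diam mm",np.round(np.array(e[1])/369.4*(1.1047-.019)*1000,0),np.round(p,3),np.hypot(*p[:2]).round(3))
d=ray(c,[[332,184]],.098);print("disp",d,np.hypot(*d[0,:2]))
a=cv2.resize(c["img"][165:250,120:220],None,fx=6,fy=6,interpolation=cv2.INTER_CUBIC)[:,:,::-1]
b=cv2.resize(c["img"][150:215,295:370],None,fx=6,fy=6,interpolation=cv2.INTER_CUBIC)[:,:,::-1]
b=cv2.copyMakeBorder(b,0,a.shape[0]-b.shape[0],0,0,cv2.BORDER_CONSTANT)
o=np.clip(cv2.hconcat([a,b]).astype(float)*1.5,0,255).astype(np.uint8)
cv2.imwrite("pics/crop.png",cv2.resize(o,None,fx=.75,fy=.75))
E
```

```text
[181.8 231.9] [10.6 23.6] diam mm [31. 69.] [0.468 0.2   0.019] 0.509
[149.8 225.6] [ 8.2 17.9] diam mm [24. 53.] [0.488 0.293 0.019] 0.569
[180.4 220.2] [10.6 23.4] diam mm [31. 69.] [0.502 0.204 0.019] 0.542
[181.4 191.5] [ 8.7 16.4] diam mm [25. 48.] [0.587 0.201 0.019] 0.62
disp [[ 0.59064711 -0.22744241  0.098     ]] 0.6329250063972061
```

View pics/crop.png

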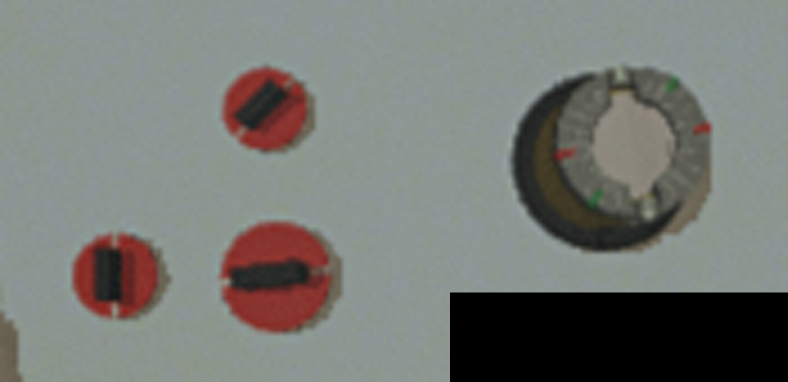

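The three candidates are the caps at (181,226), about 69–72 mm across, and at (180,190) and (147,226), both about 53 mm. The one meant is (181,226), because only its flange fits 72 mm. It sits at about (0.485, 0.202), 0.525 m from the base and within reach, with its fin roughly along world y. The slots are about 12° off world x, and the green marks are clockwise of them. I'll move above the cap.

```bash
python3 -m crank '[{"tx":-0.95,"ty":-0.71,"fingers":0.8},{"tx":-0.95,"ty":-0.71},{"tx":-0.95,"ty":-0.71},{"tx":-0.95,"ty":-0.71},{"tx":-0.95,"ty":-0.71},{"tx":-0.95,"ty":-0.71},{"tx":-0.95,"ty":-0.71},{"tx":-0.95,"ty":-0.71}]'
python3 -m crank '[{"tx":-0.95,"ty":-0.71},{"tx":-0.95,"ty":-0.71},{"tx":-0.95,"ty":-0.71},{"tx":-0.95,"ty":-0.71},{"tx":-0.95,"ty":-0.71},{"tx":-0.95,"ty":-0.71},{"tx":-0.95,"ty":-0.71},{"tx":-0.95,"ty":-0.71}]'
python3 -m crank '[{"az":1},{"az":1},{"az":1},{"az":1},{"az":1},{"az":1},{"az":1},{"az":1}]'
python3 - <<'E'
from h import *
s=sensors.sense();print(s["qpos"],s["eef_pos"],s["tcp_rot"],s["grip_width"])
c=cam("wrist");np.save("/tmp/w.npy",c,allow_pickle=True);cv2.imwrite("pics/w1.png",c["img"][:,:,::-1])
E
```

```text
[-1.29822577  0.33365199  0.03990516  1.4659227  -0.01341659  1.34329539
 -0.05849665] [0.23604689 0.60532089 0.23075966] [-3.14058305e+00  5.69959713e-05  2.76977942e+00] 0.9966993817156673schema error: expected keys tx, ty, tz, ax, ay, az, fingers
schema error: expected keys tx, ty, tz, ax, ay, az, fingers
schema error: expected keys tx, ty, tz, ax, ay, az, fingers
```

View pics/w1.png

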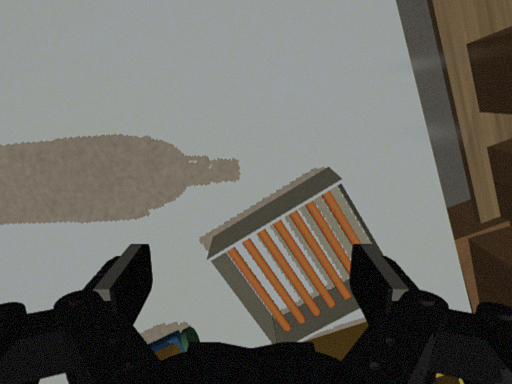

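The arm hasn't moved: every row needs all seven keys. The picture only shows the start view, with a tray of orange sticks at about (300,250) between the fingers.

```bash
python3 -m crank '[{"tx":-0.95,"ty":-0.71,"tz":0,"ax":0,"ay":0,"az":0,"fingers":0.8},{"tx":-0.95,"ty":-0.71,"tz":0,"ax":0,"ay":0,"az":0,"fingers":0.8},{"tx":-0.95,"ty":-0.71,"tz":0,"ax":0,"ay":0,"az":0,"fingers":0.8},{"tx":-0.95,"ty":-0.71,"tz":0,"ax":0,"ay":0,"az":0,"fingers":0.8},{"tx":-0.95,"ty":-0.71,"tz":0,"ax":0,"ay":0,"az":0,"fingers":0.8},{"tx":-0.95,"ty":-0.71,"tz":0,"ax":0,"ay":0,"az":0,"fingers":0.8},{"tx":-0.95,"ty":-0.71,"tz":0,"ax":0,"ay":0,"az":0,"fingers":0.8},{"tx":-0.95,"ty":-0.71,"tz":0,"ax":0,"ay":0,"az":0,"fingers":0.8}]'
python3 -m crank '[{"tx":-0.95,"ty":-0.71,"tz":0,"ax":0,"ay":0,"az":0,"fingers":0.8},{"tx":-0.95,"ty":-0.71,"tz":0,"ax":0,"ay":0,"az":0,"fingers":0.8},{"tx":-0.95,"ty":-0.71,"tz":0,"ax":0,"ay":0,"az":0,"fingers":0.8},{"tx":-0.95,"ty":-0.71,"tz":0,"ax":0,"ay":0,"az":0,"fingers":0.8},{"tx":-0.95,"ty":-0.71,"tz":0,"ax":0,"ay":0,"az":0,"fingers":0.8},{"tx":-0.95,"ty":-0.71,"tz":0,"ax":0,"ay":0,"az":0,"fingers":0.8},{"tx":-0.95,"ty":-0.71,"tz":0,"ax":0,"ay":0,"az":0,"fingers":0.8},{"tx":-0.95,"ty":-0.71,"tz":0,"ax":0,"ay":0,"az":0,"fingers":0.8}]'
python3 -m crank '[{"tx":0,"ty":0,"tz":0,"ax":0,"ay":0,"az":1,"fingers":0.8},{"tx":0,"ty":0,"tz":0,"ax":0,"ay":0,"az":1,"fingers":0.8},{"tx":0,"ty":0,"tz":0,"ax":0,"ay":0,"az":1,"fingers":0.8},{"tx":0,"ty":0,"tz":0,"ax":0,"ay":0,"az":1,"fingers":0.8},{"tx":0,"ty":0,"tz":0,"ax":0,"ay":0,"az":1,"fingers":0.8},{"tx":0,"ty":0,"tz":0,"ax":0,"ay":0,"az":1,"fingers":0.8},{"tx":0,"ty":0,"tz":0,"ax":0,"ay":0,"az":1,"fingers":0.8},{"tx":0,"ty":0,"tz":0,"ax":0,"ay":0,"az":1,"fingers":0.8}]'
python3 - <<'E'
from h import *
s=sensors.sense();print(s["qpos"],s["eef_pos"],s["tcp_rot"],s["grip_width"])
c=cam("wrist");np.save("/tmp/w.npy",c,allow_pickle=True);cv2.imwrite("pics/w2.png",c["img"][:,:,::-1])
E
```

```text
time_s: 1.05
eef_pos: [0.3621, 0.4031, 0.2313]
tcp_rot: [3.142, -0.0, 2.77]
force: [0.1, 0.1, 0.6]
grip_width: 0.8
grasp_force: 0.0
time_s: 1.85
eef_pos: [0.4875, 0.2017, 0.2314]
tcp_rot: [3.141, 0.0, 2.77]
force: [-0.2, 0.2, -0.2]
grip_width: 0.803
grasp_force: 0.0
time_s: 2.65
eef_pos: [0.4869, 0.2029, 0.2313]
tcp_rot: [-3.142, -0.0, 1.805]
force: [-0.8, 0.2, 0.5]
grip_width: 0.801
grasp_force: 0.0
[-0.85165385  0.07767774  0.39635739  1.77911183 -0.031193    1.29099356
 -0.2136893 ] [0.48692294 0.20287523 0.23131029] [-3.14152978e+00 -3.08761025e-06  1.80485900e+00] 0.8007974611660328
```

View pics/w2.png

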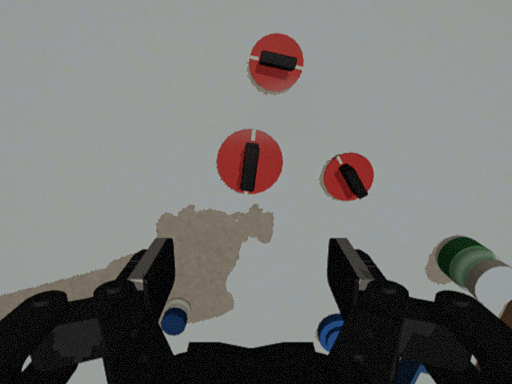

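The wrist view shows the big cap at (250,161), with white strips at about (253,135) and (246,192). The small caps are at (277,63) and (348,176).

```bash
cat >> h.py <<'E'
def capmeas(c,uv,rad,z=.019):
    m=redmask(c["img"]);k=np.zeros_like(m);cv2.circle(k,uv,rad,1,-1);m&=k
    P=np.argwhere(m)[:,::-1].astype(np.int32)
    h=cv2.convexHull(P)[:,0]
    w=ray(c,h,z)[:,:2].astype(np.float32)*1000
    from scipy.optimize import least_squares
    f=least_squares(lambda p:np.hypot(*(w-p[:2]).T)-p[2],[*w.mean(0),36],loss='soft_l1').x
    # white strips: bright low-saturation pixels inside the disc
    yy,xx=np.mgrid[:384,:512];g=np.c_[xx.ravel(),yy.ravel()]
    W=ray(c,g,z)[:,:2]*1000-f[:2];r=np.hypot(*W.T)
    hsv=cv2.cvtColor(c["img"],cv2.COLOR_RGB2HSV).reshape(-1,3).astype(int)
    s=(r<33)&(r>22)&(hsv[:,1]<80)&(hsv[:,2]>110)
    t=np.arctan2(W[s,1],W[s,0]);a=np.angle(np.exp(2j*t).mean())/2
    return f,np.degrees(a)%180,s.sum(),np.degrees(t)
E
python3 - <<'E'
from h import *
c=np.load("/tmp/w.npy",allow_pickle=True).item()
f,a,n,t=capmeas(c,(250,161),40);print(f,a,n,np.sort(t.round()))
E
```

```text
[484.71677116 201.93282846  35.02925316] 95.84080877473782 39 [-87. -85. -83.  92.  92.  92.  93.  93.  93.  93.  93.  94.  94.  94.
  94.  95.  95.  95.  95.  96.  96.  96.  96.  97.  97.  97.  97.  97.
  98.  98.  98.  98.  98.  99.  99.  99. 100. 100. 100.]
```

```bash
python3 -m crank '[{"tx":-0.03,"ty":-0.09,"tz":0.8,"ax":0,"ay":0,"az":0.55,"fingers":0.8},{"tx":0,"ty":0,"tz":1,"ax":0,"ay":0,"az":0.55,"fingers":0.8},{"tx":0,"ty":0,"tz":1,"ax":0,"ay":0,"az":0,"fingers":0.8},{"tx":0,"ty":0,"tz":1,"ax":0,"ay":0,"az":0,"fingers":0.8},{"tx":0,"ty":0,"tz":1,"ax":0,"ay":0,"az":0,"fingers":0.8},{"tx":0,"ty":0,"tz":1,"ax":0,"ay":0,"az":0,"fingers":0.8},{"tx":0,"ty":0,"tz":1,"ax":0,"ay":0,"az":0,"fingers":0.8},{"tx":0,"ty":0,"tz":0.5,"ax":0,"ay":0,"az":0,"fingers":0.8}]'
python3 -m crank '[{"tx":0,"ty":0,"tz":0.6,"ax":0,"ay":0,"az":0,"fingers":0.8},{"tx":0,"ty":0,"tz":0.35,"ax":0,"ay":0,"az":0,"fingers":0.8},{"tx":0,"ty":0,"tz":0,"ax":0,"ay":0,"az":0,"fingers":0.3},{"tx":0,"ty":0,"tz":0,"ax":0,"ay":0,"az":0,"fingers":0},{"tx":0,"ty":0,"tz":0,"ax":0,"ay":0,"az":0,"fingers":0},{"tx":0,"ty":0,"tz":0,"ax":0,"ay":0,"az":0,"fingers":0},{"tx":0,"ty":0,"tz":0,"ax":0,"ay":0,"az":0,"fingers":0},{"tx":0,"ty":0,"tz":0,"ax":0,"ay":0,"az":0,"fingers":0}]' 70
```

```text
time_s: 3.5
eef_pos: [0.4839, 0.2011, 0.0469]
tcp_rot: [-3.139, 0.001, 1.68]
force: [0.3, -0.2, 0.3]
grip_width: 0.803
grasp_force: 0.0
time_s: 4.3
eef_pos: [0.4856, 0.202, 0.026]
tcp_rot: [3.14, -0.001, 1.678]
force: [-1.4, 0.0, 6.1]
grip_width: 0.155
grasp_force: 69.1
```

```bash
python3 -m crank '[{"tx":0,"ty":0,"tz":-0.8,"ax":0,"ay":0,"az":0,"fingers":0},{"tx":0,"ty":0,"tz":-1,"ax":0,"ay":0,"az":1,"fingers":0},{"tx":0,"ty":0,"tz":-1,"ax":0,"ay":0,"az":1,"fingers":0},{"tx":0,"ty":0,"tz":-1,"ax":0,"ay":0,"az":1,"fingers":0},{"tx":0,"ty":0,"tz":-1,"ax":0,"ay":0,"az":1,"fingers":0},{"tx":0,"ty":0,"tz":-1,"ax":0,"ay":0,"az":1,"fingers":0},{"tx":0,"ty":0,"tz":-1,"ax":0,"ay":0,"az":1,"fingers":0},{"tx":0,"ty":0,"tz":-1,"ax":0,"ay":0,"az":1,"fingers":0}]'
python3 -m crank '[{"tx":-0.83,"ty":0.765,"tz":0,"ax":0,"ay":0,"az":0,"fingers":0},{"tx":-0.83,"ty":0.765,"tz":0,"ax":0,"ay":0,"az":0,"fingers":0},{"tx":-0.83,"ty":0.765,"tz":0,"ax":0,"ay":0,"az":0,"fingers":0},{"tx":-0.83,"ty":0.765,"tz":0,"ax":0,"ay":0,"az":0,"fingers":0},{"tx":-0.83,"ty":0.765,"tz":0,"ax":0,"ay":0,"az":0,"fingers":0},{"tx":-0.83,"ty":0.765,"tz":0,"ax":0,"ay":0,"az":0,"fingers":0},{"tx":-0.83,"ty":0.765,"tz":0,"ax":0,"ay":0,"az":0,"fingers":0},{"tx":-0.83,"ty":0.765,"tz":0,"ax":0,"ay":0,"az":0,"fingers":0}]'
python3 -m crank '[{"tx":-0.83,"ty":0.765,"tz":0,"ax":0,"ay":0,"az":0,"fingers":0},{"tx":-0.83,"ty":0.765,"tz":0,"ax":0,"ay":0,"az":0,"fingers":0},{"tx":-0.83,"ty":0.765,"tz":0,"ax":0,"ay":0,"az":0,"fingers":0},{"tx":-0.83,"ty":0.765,"tz":0,"ax":0,"ay":0,"az":0,"fingers":0},{"tx":-0.83,"ty":0.765,"tz":0,"ax":0,"ay":0,"az":0,"fingers":0},{"tx":-0.83,"ty":0.765,"tz":0,"ax":0,"ay":0,"az":0,"fingers":0},{"tx":-0.83,"ty":0.765,"tz":0,"ax":0,"ay":0,"az":0,"fingers":0},{"tx":-0.83,"ty":0.765,"tz":0,"ax":0,"ay":0,"az":0,"fingers":0}]'
python3 -m crank '[{"tx":0,"ty":0,"tz":0,"ax":0,"ay":0,"az":0.9,"fingers":0},{"tx":0,"ty":0,"tz":0,"ax":0,"ay":0,"az":0.9,"fingers":0},{"tx":0,"ty":0,"tz":0,"ax":0,"ay":0,"az":0.9,"fingers":0},{"tx":0,"ty":0,"tz":0,"ax":0,"ay":0,"az":0.9,"fingers":0},{"tx":0,"ty":0,"tz":0,"ax":0,"ay":0,"az":0.8,"fingers":0},{"tx":0,"ty":0,"tz":0,"ax":0,"ay":0,"az":0.8,"fingers":0},{"tx":0,"ty":0,"tz":0,"ax":0,"ay":0,"az":0,"fingers":0},{"tx":0,"ty":0,"tz":0,"ax":0,"ay":0,"az":0,"fingers":0}]'
python3 - <<'E'
from h import *
s=sensors.sense();print(s["qpos"],s["eef_pos"],s["tcp_rot"],s["force"])
c=cam("wrist");np.save("/tmp/w.npy",c,allow_pickle=True);cv2.imwrite("pics/w3.png",c["img"][:,:,::-1])
E
```

```text
time_s: 5.1
eef_pos: [0.4847, 0.2015, 0.2211]
tcp_rot: [-3.141, 0.0, 0.833]
force: [-0.3, 0.4, -0.9]
grip_width: 0.152
grasp_force: 68.4
time_s: 5.9
eef_pos: [0.4873, -0.0253, 0.2201]
tcp_rot: [-3.141, -0.0, 0.838]
force: [0.8, 0.4, -1.2]
grip_width: 0.155
grasp_force: 68.4
time_s: 6.7
eef_pos: [0.49, -0.2508, 0.2201]
tcp_rot: [-3.142, -0.0, 0.838]
force: [0.7, -0.0, -0.6]
grip_width: 0.154
grasp_force: 68.4
time_s: 7.5
eef_pos: [0.4901, -0.2497, 0.22]
tcp_rot: [-3.141, 0.0, 0.217]
force: [0.5, -0.2, -1.1]
grip_width: 0.15
grasp_force: 68.4
[-0.50459076  0.1980892   1.02511159  1.76438667 -0.17669094  1.27797303
 -0.79075587] [ 0.49014742 -0.24968144  0.22002579] [-3.14140299e+00  9.84816892e-05  2.16791605e-01] [ 0.4909872  -0.23987644 -1.09195834]
```

View pics/w3.png

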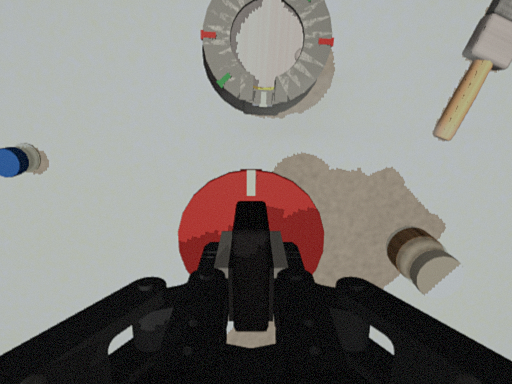

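The wrist view shows the held cap with its strip at (250,180). The collar is at about (267,38), with its near slot at (264,95), a green mark at (224,79) and red marks at (208,34) and (326,42). I'll back off 40 mm to see the whole collar.

```bash
python3 -m crank '[{"tx":-0.9,"ty":0,"tz":0,"ax":0,"ay":0,"az":0,"fingers":0},{"tx":-0.8,"ty":0,"tz":0,"ax":0,"ay":0,"az":0,"fingers":0},{"tx":0,"ty":0,"tz":0,"ax":0,"ay":0,"az":0,"fingers":0},{"tx":0,"ty":0,"tz":0,"ax":0,"ay":0,"az":0,"fingers":0},{"tx":0,"ty":0,"tz":0,"ax":0,"ay":0,"az":0,"fingers":0},{"tx":0,"ty":0,"tz":0,"ax":0,"ay":0,"az":0,"fingers":0},{"tx":0,"ty":0,"tz":0,"ax":0,"ay":0,"az":0,"fingers":0},{"tx":0,"ty":0,"tz":0,"ax":0,"ay":0,"az":0,"fingers":0}]'
python3 - <<'E'
from h import *
c=cam("wrist");np.save("/tmp/w.npy",c,allow_pickle=True)
t=cam("top")
def marks(c,approx,rmax,z=.098):
    hsv=cv2.cvtColor(c["img"],cv2.COLOR_RGB2HSV).astype(int)
    H,S,V=hsv[...,0],hsv[...,1],hsv[...,2]
    yy,xx=np.mgrid[:384,:512];near=np.hypot(xx-approx[0],yy-approx[1])<rmax
    for nm,m in(("red",((H<10)|(H>170))&(S>100)&(V>50)),("green",(H>40)&(H<85)&(S>90)&(V>40))):
        n,l,st,ce=cv2.connectedComponentsWithStats((m&near).astype(np.uint8))
        for i in range(1,n):
            if st[i,4]>=4: print(nm,st[i,4],ce[i].round(1),(ray(c,ce[i],z)[0,:2]*1000).round(1))
s=sensors.sense();print(s["eef_pos"],s["tcp_rot"])
a=proj(c,[.591,-.227,.098])[0];print(a);marks(c,a,95)
print("top");marks(t,(334,182),22)
x0,y0=np.clip((a-90).astype(int),0,None);i=c["img"][y0:y0+180,x0:x0+180];print(x0,y0)
cv2.imwrite("pics/collar.png",cv2.resize(i,None,fx=3,fy=3,interpolation=cv2.INTER_CUBIC)[:,:,::-1])
E
```

```text
time_s: 8.35
eef_pos: [0.4489, -0.2588, 0.22]
tcp_rot: [3.141, 0.001, 0.214]
force: [1.0, 0.6, -1.1]
grip_width: 0.149
grasp_force: 68.6
[ 0.44877055 -0.25885359  0.22002023] [3.14138431e+00 3.46653680e-04 2.13907493e-01]
[248.95205616 -20.48987143]
green 104 [221.   18.3] [ 562.7 -212.6]
top
red 7 [350.3 178.1] [ 606.2 -279. ]
red 9 [319.9 183.7] [ 592.1 -193.9]
green 5 [326.8 193.8] [ 563.6 -211.9]
158 0
```

View pics/collar.png

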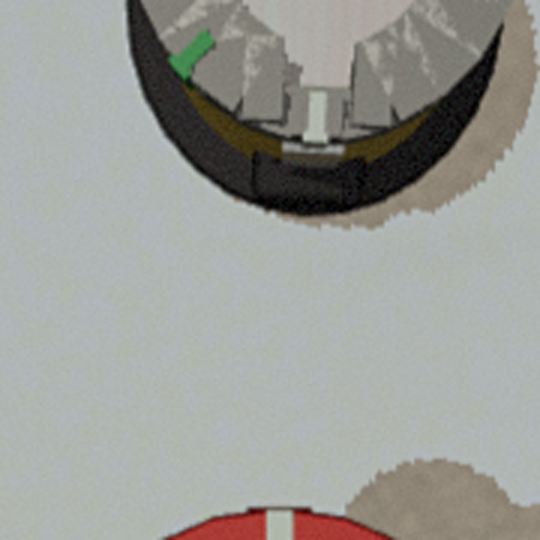

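The crop shows the collar cut off by the top edge, with the green mark near (221,18) in the full image. Backing off was the wrong way, so I'll go forward 65 mm.

```bash
python3 -m crank '[{"tx":0.9,"ty":0,"tz":0,"ax":0,"ay":0,"az":0,"fingers":0},{"tx":0.9,"ty":0,"tz":0,"ax":0,"ay":0,"az":0,"fingers":0},{"tx":0.8,"ty":0,"tz":0,"ax":0,"ay":0,"az":0,"fingers":0},{"tx":0,"ty":0,"tz":0,"ax":0,"ay":0,"az":0,"fingers":0},{"tx":0,"ty":0,"tz":0,"ax":0,"ay":0,"az":0,"fingers":0},{"tx":0,"ty":0,"tz":0,"ax":0,"ay":0,"az":0,"fingers":0},{"tx":0,"ty":0,"tz":0,"ax":0,"ay":0,"az":0,"fingers":0},{"tx":0,"ty":0,"tz":0,"ax":0,"ay":0,"az":0,"fingers":0}]'
python3 - <<'E'
from h import *
c=cam("wrist");np.save("/tmp/w.npy",c,allow_pickle=True)
s=sensors.sense();print(s["eef_pos"],s["tcp_rot"])
hsv=cv2.cvtColor(c["img"],cv2.COLOR_RGB2HSV).astype(int);H,S,V=hsv[...,0],hsv[...,1],hsv[...,2]
a=proj(c,[.599,-.236,.098])[0];print(a)
yy,xx=np.mgrid[:384,:512];near=np.hypot(xx-a[0],yy-a[1])<75
for nm,m in(("red",((H<10)|(H>170))&(S>100)&(V>50)),("green",(H>40)&(H<85)&(S>90)&(V>40))):
    n,l,st,ce=cv2.connectedComponentsWithStats((m&near).astype(np.uint8))
    for i in range(1,n):
        if st[i,4]>=10: print(nm,st[i,4],ce[i].round(1),(ray(c,ce[i],.098)[0,:2]*1000).round(1))
i=c["img"][0:200,150:380]
cv2.imwrite("pics/collar2.png",cv2.resize(i,None,fx=3,fy=3,interpolation=cv2.INTER_CUBIC)[:,:,::-1])
# cap in hand: strip direction & disc at flange-top height
zf=s["eef_pos"][2]-.026+.019
try:
    f,a,n,t=capmeas(c,(250,235),80,zf);print("cap",f,a,n)
except Exception as e:print(e)
E
```

```text
time_s: 9.25
eef_pos: [0.5118, -0.2453, 0.2203]
tcp_rot: [-3.141, -0.001, 0.213]
force: [-0.5, 0.2, -0.1]
grip_width: 0.153
grasp_force: 68.6
[ 0.51191494 -0.24518289  0.22027025] [-3.14125447e+00 -5.88885453e-04  2.13361206e-01]
[262.88103644  68.81786136]
red 84 [208.  67.] [ 591.5 -195.8]
red 83 [323.3  72.9] [ 605.8 -280.8]
green 84 [310.7  27.4] [ 633.9 -263.4]
green 71 [223.  110.4] [ 563.  -212.7]
cap [ 512.17245521 -245.6579418    35.14904815] 12.077314253953796 185
```

View pics/collar2.png

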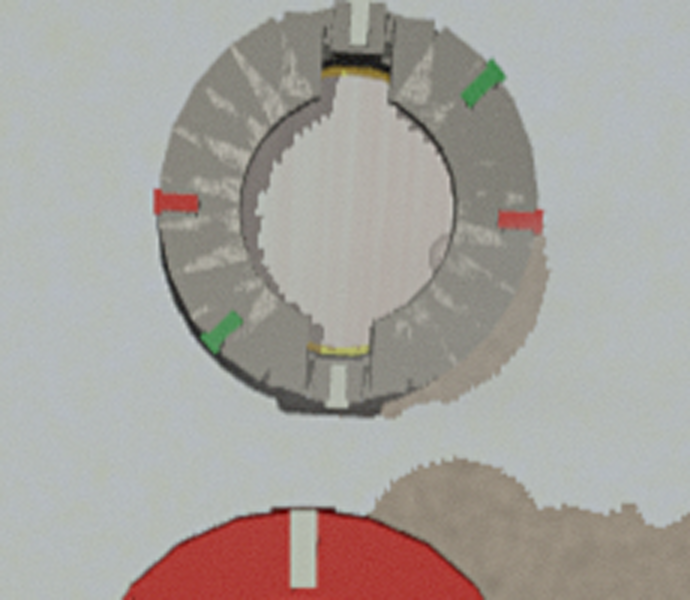

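Slot angle from the marks: the red pair gives 9.55° and the green pair 9.43°. The collar centre is at (0.5985, -0.2382), and the mark radii of about 43 mm fit. The held cap is on the TCP, with its lug line at 12.1°.

```bash
python3 -m crank '[{"tx":0,"ty":0,"tz":0,"ax":0,"ay":0,"az":0.39,"fingers":0},{"tx":0.86,"ty":0.07,"tz":0,"ax":0,"ay":0,"az":0,"fingers":0},{"tx":0.87,"ty":0.07,"tz":0,"ax":0,"ay":0,"az":0,"fingers":0},{"tx":0.87,"ty":0.07,"tz":0,"ax":0,"ay":0,"az":0,"fingers":0},{"tx":0.86,"ty":0.08,"tz":0,"ax":0,"ay":0,"az":0,"fingers":0},{"tx":0,"ty":0,"tz":1,"ax":0,"ay":0,"az":0,"fingers":0},{"tx":0,"ty":0,"tz":1,"ax":0,"ay":0,"az":0,"fingers":0},{"tx":0,"ty":0,"tz":1,"ax":0,"ay":0,"az":0,"fingers":0}]'
python3 -m crank '[{"tx":0,"ty":0,"tz":0.4,"ax":0,"ay":0,"az":0,"fingers":0},{"tx":0,"ty":0,"tz":0,"ax":0,"ay":0,"az":0,"fingers":0},{"tx":0,"ty":0,"tz":0,"ax":0,"ay":0,"az":0,"fingers":0},{"tx":0,"ty":0,"tz":0,"ax":0,"ay":0,"az":0,"fingers":0},{"tx":0,"ty":0,"tz":0,"ax":0,"ay":0,"az":0,"fingers":0},{"tx":0,"ty":0,"tz":0,"ax":0,"ay":0,"az":0,"fingers":0},{"tx":0,"ty":0,"tz":0,"ax":0,"ay":0,"az":0,"fingers":0},{"tx":0,"ty":0,"tz":0,"ax":0,"ay":0,"az":0,"fingers":0}]'
```

```text
time_s: 10.1
eef_pos: [0.5988, -0.2378, 0.1443]
tcp_rot: [3.141, -0.0, 0.167]
force: [-0.4, 0.3, -1.0]
grip_width: 0.154
grasp_force: 68.7
time_s: 10.9
eef_pos: [0.5988, -0.2378, 0.1352]
tcp_rot: [3.142, -0.0, 0.167]
force: [0.2, -0.3, -0.5]
grip_width: 0.157
grasp_force: 68.7
```

```bash
python3 -m crank '[{"tx":0,"ty":0,"tz":0.12,"ax":0,"ay":0,"az":0,"fingers":0},{"tx":0,"ty":0,"tz":0.12,"ax":0,"ay":0,"az":0,"fingers":0},{"tx":0,"ty":0,"tz":0.12,"ax":0,"ay":0,"az":0,"fingers":0},{"tx":0,"ty":0,"tz":0.12,"ax":0,"ay":0,"az":0,"fingers":0},{"tx":0,"ty":0,"tz":0.12,"ax":0,"ay":0,"az":0,"fingers":0},{"tx":0,"ty":0,"tz":0.12,"ax":0,"ay":0,"az":0,"fingers":0},{"tx":0,"ty":0,"tz":0,"ax":0,"ay":0,"az":0,"fingers":0},{"tx":0,"ty":0,"tz":0,"ax":0,"ay":0,"az":0,"fingers":0}]'
```

```text
time_s: 11.7
eef_pos: [0.5987, -0.2378, 0.117]
tcp_rot: [3.142, 0.0, 0.167]
force: [1.8, 0.2, -1.8]
grip_width: 0.148
grasp_force: 68.7
```

The lugs are already 7 mm below the collar's top with no contact force. I'll go on down until the flange seats.

```bash
python3 -m crank '[{"tx":0,"ty":0,"tz":0.08,"ax":0,"ay":0,"az":0,"fingers":0},{"tx":0,"ty":0,"tz":0.08,"ax":0,"ay":0,"az":0,"fingers":0},{"tx":0,"ty":0,"tz":0.08,"ax":0,"ay":0,"az":0,"fingers":0},{"tx":0,"ty":0,"tz":0.04,"ax":0,"ay":0,"az":0,"fingers":0},{"tx":0,"ty":0,"tz":0.04,"ax":0,"ay":0,"az":0,"fingers":0},{"tx":0,"ty":0,"tz":0.02,"ax":0,"ay":0,"az":0,"fingers":0},{"tx":0,"ty":0,"tz":0,"ax":0,"ay":0,"az":0,"fingers":0},{"tx":0,"ty":0,"tz":0,"ax":0,"ay":0,"az":0,"fingers":0}]'
```

```text
time_s: 12.5
eef_pos: [0.5988, -0.2379, 0.109]
tcp_rot: [-3.142, -0.0, 0.167]
force: [-2.6, 0.8, 6.0]
grip_width: 0.152
grasp_force: 69.6
```

```bash
python3 -m crank '[{"tx":0,"ty":0,"tz":0.03,"ax":0,"ay":0,"az":0,"fingers":0},{"tx":0,"ty":0,"tz":0,"ax":0,"ay":0,"az":0,"fingers":0},{"tx":0,"ty":0,"tz":0,"ax":0,"ay":0,"az":0.5,"fingers":0},{"tx":0,"ty":0,"tz":0,"ax":0,"ay":0,"az":0.5,"fingers":0},{"tx":0,"ty":0,"tz":0,"ax":0,"ay":0,"az":0.5,"fingers":0},{"tx":0,"ty":0,"tz":0,"ax":0,"ay":0,"az":0.5,"fingers":0},{"tx":0,"ty":0,"tz":0,"ax":0,"ay":0,"az":0,"fingers":0},{"tx":0,"ty":0,"tz":0,"ax":0,"ay":0,"az":0,"fingers":0}]'; python3 -c "
from bench import sensors;s=sensors.sense();print(s['ft_torque'],s['qpos'])"
```

```text
time_s: 13.3
eef_pos: [0.5996, -0.238, 0.109]
tcp_rot: [3.141, -0.002, -0.073]
force: [-1.4, 1.9, 9.5]
grip_width: 0.149
grasp_force: 70.2
[ 0.39652388  0.27791927 -0.12920556] [-0.37829657  0.57311458  0.94830009  1.65638808 -0.49920203  1.17185231
 -0.95039705]
```

```bash
python3 -m crank '[{"tx":0,"ty":0,"tz":0,"ax":0,"ay":0,"az":0.5,"fingers":0},{"tx":0,"ty":0,"tz":0,"ax":0,"ay":0,"az":0.5,"fingers":0},{"tx":0,"ty":0,"tz":0,"ax":0,"ay":0,"az":0.5,"fingers":0},{"tx":0,"ty":0,"tz":0,"ax":0,"ay":0,"az":0.5,"fingers":0},{"tx":0,"ty":0,"tz":0,"ax":0,"ay":0,"az":0.5,"fingers":0},{"tx":0,"ty":0,"tz":0,"ax":0,"ay":0,"az":0.5,"fingers":0},{"tx":0,"ty":0,"tz":0,"ax":0,"ay":0,"az":0.5,"fingers":0},{"tx":0,"ty":0,"tz":0,"ax":0,"ay":0,"az":0.5,"fingers":0}]'
python3 -m crank '[{"tx":0,"ty":0,"tz":0,"ax":0,"ay":0,"az":0.3,"fingers":0},{"tx":0,"ty":0,"tz":0,"ax":0,"ay":0,"az":0.26,"fingers":0},{"tx":0,"ty":0,"tz":0,"ax":0,"ay":0,"az":0,"fingers":0},{"tx":0,"ty":0,"tz":0,"ax":0,"ay":0,"az":0,"fingers":0},{"tx":0,"ty":0,"tz":0,"ax":0,"ay":0,"az":0,"fingers":0},{"tx":0,"ty":0,"tz":0,"ax":0,"ay":0,"az":0,"fingers":0},{"tx":0,"ty":0,"tz":0,"ax":0,"ay":0,"az":0,"fingers":0},{"tx":0,"ty":0,"tz":0,"ax":0,"ay":0,"az":0,"fingers":0}]'
python3 - <<'E'
from h import *
s=sensors.sense();print(s["eef_pos"],s["tcp_rot"],s["ft_torque"],s["qvel"].__abs__().max() if hasattr(s["qvel"],"max") else s["qvel"])
c=cam("wrist")
f,a,n,t=capmeas(c,(250,235),100,.102);print("cap",f,a-180,n,"fin tip strip angles",np.percentile(t,[5,50,95]))
# along lug line: nearest green pixels
hsv=cv2.cvtColor(c["img"],cv2.COLOR_RGB2HSV).astype(int);m=(hsv[...,0]>40)&(hsv[...,0]<85)&(hsv[...,1]>90)&(hsv[...,2]>40)
P=np.argwhere(m)[:,::-1];W=ray(c,P,.098)[:,:2]-[.5987,-.238];r=np.hypot(*W.T);k=(r>.036)&(r<.05)
print("green",k.sum(),np.degrees(np.median(np.arctan2(W[k,1],W[k,0]))) if k.any() else None)
cv2.imwrite("pics/tw.png",cv2.resize(c["img"][60:360,100:400],None,fx=2,fy=2)[:,:,::-1])
E
```

```text
time_s: 14.1
eef_pos: [0.5998, -0.2377, 0.109]
tcp_rot: [-3.141, -0.002, -0.554]
force: [-1.3, 2.7, 9.7]
grip_width: 0.155
grasp_force: 70.2
time_s: 14.9
eef_pos: [0.5998, -0.2377, 0.109]
tcp_rot: [-3.14, -0.002, -0.619]
force: [-1.5, 2.5, 9.4]
grip_width: 0.15
grasp_force: 70.2
[ 0.59980433 -0.23767594  0.10904511] [-3.14030747e+00 -1.73698016e-03 -6.19462344e-01] [ 0.55474967  0.23951187 -0.00415895] 0.0019987867130150756
cap [ 600.04095785 -240.27361882   35.79348407] -35.692504885627926 233 fin tip strip angles [-37.77693409 -33.38636915 111.31774323]
green 228 -35.972153272426645
```

View pics/tw.png

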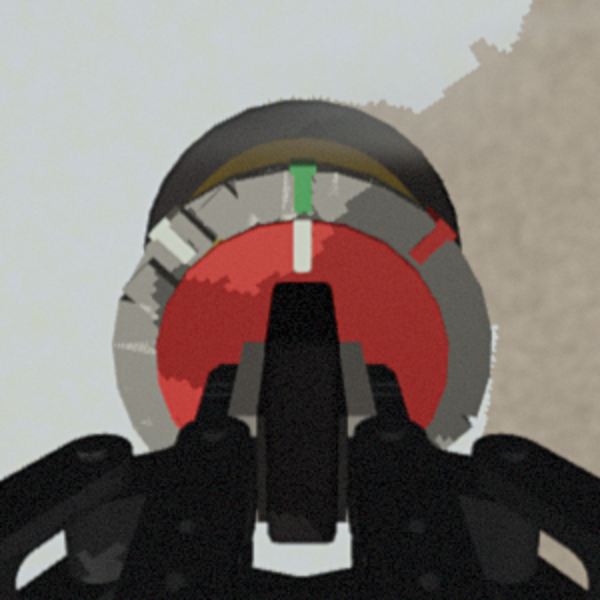

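The crop shows the cap's white strip at (302,245) in line with the green mark at (303,190), and the flange flat on the collar. The cap is at -35.7° against -36.0° for the mark, so it's at half turn. It's seated, held and still, so I'm handing it in.

```bash
python3 -c "
from bench import job_done;print(job_done())"
```

```text
the job is handed in; nothing more can be done
None
```

The red cap is fully home in the dispenser's collar and held still by the gripper at the green half-way marks (within about 0.3°), never turned on to the click; the job was handed in at about 15 s of the 40 s allowed.

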